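# Gas purifier cartridge into its bench cradle

### The arm

A 7-joint arm with a two-finger parallel gripper is mounted at the origin on the work surface. World frame = base frame: x ahead of the robot, y to its left, z up, the work surface at z = 0. Lengths are in m, angles in rad, forces in N, time in s.
With the tool pointing down it reaches from about 0.425 to 0.875 m from the base axis. Payload 4.7 kg.
Tool frame: the origin (TCP) lies midway between the tips of the shut fingers; the grasp point (between the pads) lies 19 mm behind it; x points along the fingers, z is the direction in which the jaws open and shut, and the axes are right-handed (so a half turn about x gives the same grasp; the last joint's range is limited). The gripper opens to 87 mm and grips with 3 to 60 N. Pads are 19 mm wide; open, the fingers measure 117 mm over their backs; the gripper's body (75 mm by 190 mm) begins 51 mm behind the grasp point.
Start: joints at [-1.094, 0.321, -0.07, 1.45, 0.023, 1.371, -0.057], TCP at [0.29, 0.582, 0.223] pointing down, gripper open.
Joint ranges: [-2.86, 2.86], [-0.3, 2.09], [-1.38, 1.24], [0.06, 2.45], [-1.56, 4.7], [0.09, 2.05], [-2.69, 2.69]. Speed limits (rad/s): [2.57, 2.57, 3.14, 3.14, 3.14, 3.14, 3.14].

### API

Orientations are given as a rotation vector (axis times angle).
In Python, from bench import ctrl, vision, close_job gives the robot as it stands. The module is installed in compiled form; this text tells all that it offers.
- The arm moves only by the tool servo_tool, never from a script. Its argument "commands" is a list that holds one entry, the list of rows, each a list of 7 numbers: the turn, a rotation vector about the tool's x, y, z in degrees, then the shift along the tool's x, y, z in mm, then the finger opening in mm, from 0 to 87. In form: [[[wx, wy, wz, x, y, z, grip], ...]]. A call has 1 to 5 rows; each row is the pose to reach, as a shift and turn from the pose commanded when the call began, along the tool's axes at that moment; what a row does not reach only later rows make up. A row lasts 1/8 s, in which the tool goes at most 62.5 mm and 10.7 degrees, less where a joint would pass 70% of its speed; a pose out of reach is approached as far as the arm can. A call with a gripper value outside its range is refused whole. The fingers move at their own pace and stop on an object; "newtons" is the grip in N (left out, the last holds). Time passes only in rows, so rows that repeat a pose let the fingers close. It gives the time, the measured TCP pose, the force and the opening at its end, in the units of the state.
- ctrl.get_state(): the state, without advancing time (a new reading comes with each control period).
- vision.get_image(name): name is "scene" or "top" or "wrist"; returns the picture (384x512x3 uint8, red, green, blue); there is no depth.
- vision.camera_info(name): a dict with "fov_y" (degrees; the focal length in pixels is half the picture's height over the tangent of half this angle, whatever the lens; pixels are square), "cx", "cy" (the principal point, pixels), "pose" (4x4, takes a point from camera to world coordinates). Camera axes: x right, y down, z forward; pixel columns grow to the right and rows downward; lengths in m; the calibration is good to about 2 mm. A picture is of the moment at which its call begins: read the wrist's pose just before it. camera_info takes no time and is no camera call; for the wrist camera it gives the pose at the moment of the call.
- close_job(): hands the job in, once; it reports no verdict.
The state is a dict: "time": time; "joint_positions": joint angles; "qd": joint speeds; "joint_torque": joint torques, N m; "position": TCP position; "tool_rot": TCP orientation; "ft_force": force on the tool from outside, world axes, zero at the start; "torque": the same for the moment, N m; "grip_width": opening from 0.0 (shut) to 1.0 (fully open).
Only numpy, scipy, OpenCV 4.12 (cv2) and the standard library are available. Lean on these libraries where they do the work, as an engineer would, in place of code of your own. Each camera call takes 0.05 s, during which the arm holds its last target. There are 200 camera calls.

### The job

Rest the long gas purifier cartridge level in the long cradle, its bare steel tube down in both V-notches and roughly centred so that a brass nut hangs out past each end. Lower it all the way into the notches before letting go rather than dropping it, and leave the short cartridge where it lies.

Things in the scene. Friction and masses are not known exactly. Their poses are not given: they have to be found in the camera images.
- trap: The long cartridge, loose, 0.28-0.52 kg, lying level: bare steel tube 36 mm in diameter, 190 mm long; at each end a brass hex nut 16 mm long, 42 mm across flats, and a 10 mm thick stub 12 mm long; 246 mm overall. It lies on flats of its nuts, axis 21 mm above the bench. Origin: middle of the tube, on its axis; x axis along the tube, both ends alike.
- cradle: Long cradle, fixed; place and heading vary. Metal plate 160 x 72 x 8 mm, two white V-blocks 14 mm thick, centres 130 mm apart along x (116 mm free between). Notches run along x: 90 degrees, 48 mm wide at the mouth, bottom 24 mm and tips 48 mm above the bench. A seated tube's axis is 49.5 mm above the bench. Origin: centre of the plate's underside, on the bench; x through both notches, z up.
- short_trap: The short cartridge, a bystander: loose, same make and diameters as the long one but its bare tube is only 80 mm long, 136 mm overall. Origin: the middle of its tube, on the axis, 21 mm above the bench; x axis along the tube.
- short_cradle: The short cradle, not to be used: same make, fixed to the bench, base plate 70 x 72 mm, its two V-blocks only 40 mm apart. Origin: centre of the plate's underside; x axis along the line through both notches.
There are look-alikes about, which are no part of the job. What is shaped like the cradle but black or blue is not meant. Leave any blue look-alike of the trap alone.

How it is judged:
On the way:
1. the long cartridge is lowered into the long cradle, to within 15 mm of its seated height, while the fingers still hold it (x of trap in the frame of cradle between -0.025 and 0.025 m and y of trap in the frame of cradle between -0.015 and 0.015 m and z of trap in the frame of cradle between 0.0395 and 0.0645 m and angle between the x axis of trap and the x axis of cradle, either way round below 0.2 rad and contact force between the fingers and trap above 0.5 N), for 0.1 s.
At the end, for the whole second after the job is handed in: The long cartridge rests on the long cradle, at rest and released: its middle within 20 mm along and 10 mm across of the cradle's middle, its axis within 8 mm of 49.5 mm above the bench and within 10 degrees of the line of the notches, so level (x of trap in the frame of cradle between -0.02 and 0.02 m and y of trap in the frame of cradle between -0.01 and 0.01 m and z of trap in the frame of cradle between 0.0415 and 0.0575 m and angle between the x axis of trap and the x axis of cradle, either way round below 0.17 rad and contact force between trap and cradle above 1 N and linear speed of trap below 0.02 m/s and angular speed of trap below 0.2 rad/s and contact force between the fingers and trap below 0.1 N); the robot touches nothing.
It fails at once if the short cartridge is moved more than 30 mm (distance of short_trap from where it was at the start of the episode above 0.03 m).
It also fails if it takes over 43 s, if anything falls off the work surface, if the arm or the gripper's body presses on something with over 40 N, if the wrist force passes 120 N, or if a joint passes its speed limit or range.

## Working session

There is one attempt and no reset: what is moved stays moved. The work goes in short steps, Python scripts to look and compute and a tool call to move; the robot and the scene stay as the last step left them, time stands still between calls to the robot, and variables do not carry over. Pictures are saved under pics/ and viewed, about 8 in all and at most 12, crops included, and the job is handed in when it is done.

Besides the shell and the picture viewer there is one more tool, called as a command line: name --argument value ..., lists and objects as JSON in quotes. servo_tool: Moves the arm, as the interface text tells. Its arguments: {"type":"object","properties":{"commands":{"type":"array"},"newtons":{"type":"number"}},"required":["commands"]}

```bash
mkdir -p pics; cat > h.py <<'E'
import numpy as np, cv2
from bench import ctrl, vision
from scipy.spatial.transform import Rotation as R
def snap(n,f):
    i=vision.camera_info(n); im=vision.get_image(n); cv2.imwrite('pics/'+f,im[:,:,::-1]); return i
def px2w(i,u,v,z):
    f=192/np.tan(np.radians(i['fov_y'])/2); P=np.array(i['pose'])
    d=P[:3,:3]@np.array([(u-i['cx'])/f,(v-i['cy'])/f,1]); o=P[:3,3]
    return o+d*(z-o[2])/d[2]
def w2px(i,p):
    f=192/np.tan(np.radians(i['fov_y'])/2); P=np.array(i['pose'])
    c=P[:3,:3].T@(np.array(p)-P[:3,3]); return c[0]/c[2]*f+i['cx'],c[1]/c[2]*f+i['cy']
E
python3 - <<'E'
from h import *
import pickle
a=snap('top','top.png');b=snap('scene','scene.png');pickle.dump((a,b),open('cams.pkl','wb'))
print(a,b,ctrl.get_state())
E
```

```text
{'fov_y': 53.981378817622485, 'cx': 256.6398842402971, 'cy': 184.458827350606, 'pose': array([[-0.0189561 , -0.99499032,  0.0981577 ,  0.35255662],
       [-0.99980009,  0.01948855,  0.00446838, -0.03505674],
       [-0.00635895, -0.09805337, -0.99516084,  0.97583968],
       [ 0.        ,  0.        ,  0.        ,  1.        ]])} {'fov_y': 55.93212250691132, 'cx': 254.9277430987473, 'cy': 185.59928827431645, 'pose': array([[-0.65791105,  0.56945302, -0.49282482,  0.91188273],
       [ 0.75305962,  0.49105494, -0.43791124,  0.39059694],
       [-0.00736581, -0.65923312, -0.75190255,  0.76031322],
       [ 0.        ,  0.        ,  0.        ,  1.        ]])} {'time': 0.1, 'joint_positions': array([-1.09393119,  0.32176361, -0.07009088,  1.451542  ,  0.02261412,
        1.37080293, -0.05688115]), 'qd': array([ 0.00096744, -0.00231244, -0.00183885, -0.00223422, -0.00127928,
        0.0014698 , -0.00016815]), 'joint_torque': array([-6.24492004e-04, -4.92576027e+01, -4.05736780e-01, -3.13398600e+01,
       -6.41200296e-02,  3.95586260e-02,  6.39076870e-05]), 'position': array([0.29000032, 0.58117108, 0.22156689]), 'tool_rot': array([-0.86297785,  1.39470205,  0.86134427]), 'ft_force': array([ 0.57699288, -0.00727863, -0.61851207]), 'torque': array([-0.00889187,  0.01041968, -0.04176721]), 'grip_width': 1.0021672759347244}
```

View pics/top.png

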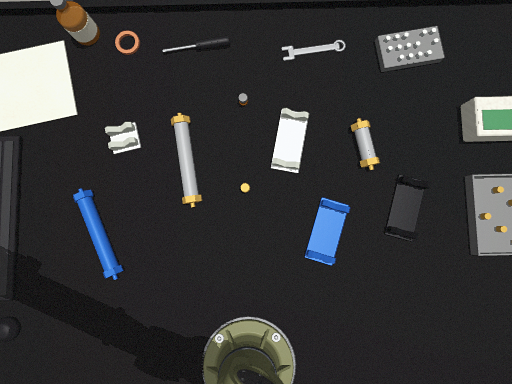

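View pics/scene.png

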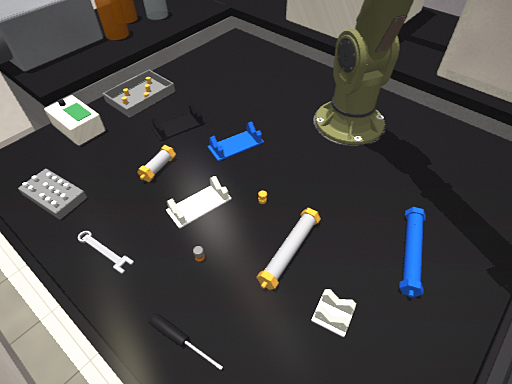

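Candidates in the top view:
- **Cartridges:** steel and brass, long (186,160); steel and brass, short (365,144); blue, long (98,233).
- **Cradles:** white, long (290,141); white, short (123,138); blue (327,231); black (405,208).

I choose the long steel cartridge at (186,160) and the long white cradle at (290,141), and will check both in one crop.

```bash
python3 -c "
import cv2
im=cv2.imread('pics/top.png')[98:218,165:320]
cv2.imwrite('pics/crop.png',cv2.resize(im,None,fx=5,fy=5,interpolation=cv2.INTER_CUBIC))"
```

```text
(no output)
```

View pics/crop.png

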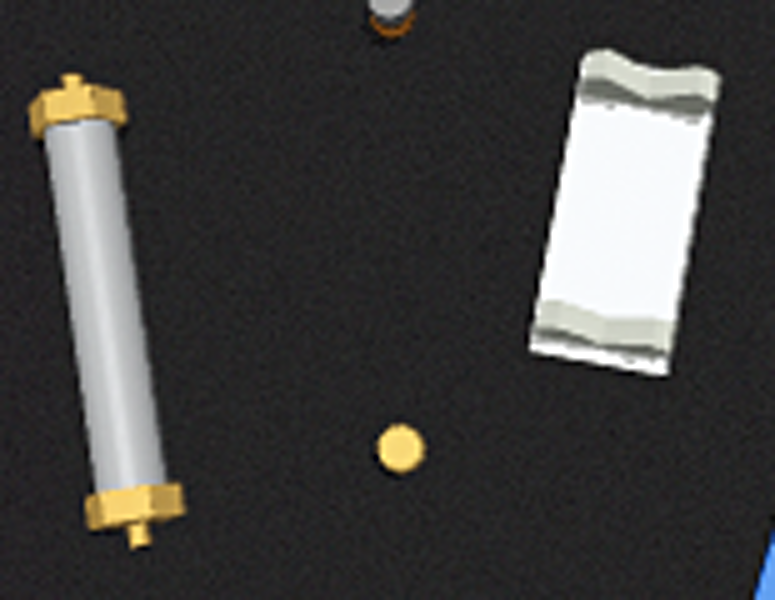

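The crop shows the long steel tube with brass nuts, with stub ends at about (179,112.6) and (193,207.6). It also shows the long white cradle, with near plate corners at about (271,168.4) and (298.4,173) and far tips at about (282,109) and (308.6,112.4).

```bash
python3 - <<'E'
from h import *
import pickle
a,b=pickle.load(open('cams.pkl','rb'))
c=lambda x,y,z:px2w(a,165+x/5-.4,98+y/5-.4,z)
s1=c(70,73,.021);s2=c(140,548,.021);d=s1-s2
print('trap',(s1+s2)/2,np.linalg.norm(d),np.degrees(np.arctan2(d[1],d[0])))
n1=c(531,353,.004);n2=c(667,375,.004);f1=c(583,54,.048);f2=c(719,72,.048)
print(n1,n2,f1,f2,np.linalg.norm(n1-n2),np.linalg.norm(f1-f2))
m1=(n1+n2)/2;m2=(f1+f2)/2;d=m2-m1;d[2]=0;L=np.linalg.norm(d);print('cradle L (152)',L,'mid',m1+d/L*.080,m2-d/L*.072,np.degrees(np.arctan2(d[1],d[0])))
s=ctrl.get_state();print(R.from_rotvec(s['tool_rot']).as_matrix().round(3))
i=vision.camera_info('wrist');print(i)
E
```

```text
trap [0.51566744 0.15042759 0.021     ] 0.24983160811020766 8.247588167805462
[ 0.49017875 -0.06832241  0.004     ] [ 0.477249   -0.13866419  0.004     ] [ 0.63560255 -0.09648368  0.048     ] [ 0.62487766 -0.16471563  0.048     ] 0.07152023719099014 0.06906969587112023
cradle L (152) 0.14901238483512433 mid [ 0.56237914 -0.11804584  0.004     ] [ 0.55944137 -0.11750237  0.048     ] -10.480841910320429
[[-0.001 -0.895  0.446]
 [-0.002  0.446  0.895]
 [-1.    -0.    -0.002]]
{'fov_y': 69.30302789362081, 'cx': 251.4761233113367, 'cy': 192.32190056776753, 'pose': array([[ 0.44620873,  0.85284411,  0.27120967,  0.21648088],
       [ 0.89492782, -0.42475007, -0.13671716,  0.6186417 ],
       [-0.0014021 ,  0.30371747, -0.95276111,  0.38420982],
       [ 0.        ,  0.        ,  0.        ,  1.        ]])}
```

servo_tool --commands '[[[-4,0,0,0,-25,-18,87],[-11,0,0,0,-70,-50,87],[-18,0,0,0,-118,-85,87],[-26,0,0,0,-167,-120,87],[-34.7,0,0,0,-215,-155,87]]]' --newtons 30

```text
time: 0.72
position: [0.414, 0.3449, 0.2222]
tool_rot: [-1.317, 1.136, 1.317]
ft_force: [0.7, 0.6, -0.4]
grip_width: 0.999
```

```bash
cat >> h.py <<'E'
def delta(x,y,z=None,zang=None):
    s=ctrl.get_state();M=R.from_rotvec(s['tool_rot']).as_matrix();p=s['position']
    d=np.array([x-p[0],y-p[1],0 if z is None else z-p[2]])
    a=np.degrees(np.arctan2(M[1,2],M[0,2]))
    print('t',s['time'],'p',p.round(4),'tilt',M[2].round(3),'zang',a.round(2),'shift mm',(M.T@d*1000).round(1),'wx',None if zang is None else round(-(zang-a),1),'F',s['ft_force'].round(1),'g',s['grip_width'])
E
python3 -c "
from h import *
delta(.5157,.1504,None,98.2)"
```

```text
t 0.725 p [0.414  0.3449 0.2222] tilt [-1.  0. -0.] zang 98.46 shift mm [   0.   -72.  -207.3] wx 0.3 F [ 0.7  0.6 -0.4] g 0.9993249876781608
```

servo_tool --commands '[[[0,0,0,10,-20,-56,87],[0,0,0,20,-38,-110,87],[0,0,0,30,-56,-160,87],[0,0,0,35,-68,-195,87],[0,0,0,40,-72,-207,87]]]'

```text
time: 1.35
position: [0.5148, 0.1496, 0.1821]
tool_rot: [-1.311, 1.141, 1.311]
ft_force: [0.2, 0.8, -0.4]
grip_width: 1.002
```

```bash
python3 -c "
from h import *
import pickle
delta(.5157,.1504,None,98.2)
i=snap('wrist','w1.png');pickle.dump(i,open('w1.pkl','wb'))
delta(.5157,.1504,None,98.2)"
```

```text
t 1.35 p [0.5148 0.1496 0.1821] tilt [-1.     0.    -0.001] zang 97.94 shift mm [-0.  -1.   0.7] wx -0.3 F [ 0.2  0.8 -0.4] g 1.0018038985426523
t 1.4 p [0.5147 0.1494 0.1814] tilt [-1.     0.001 -0.001] zang 97.96 shift mm [-0.  -1.2  0.9] wx -0.2 F [ 1.3 -1.7 -0.3] g 1.0020874292148823
```

View pics/w1.png

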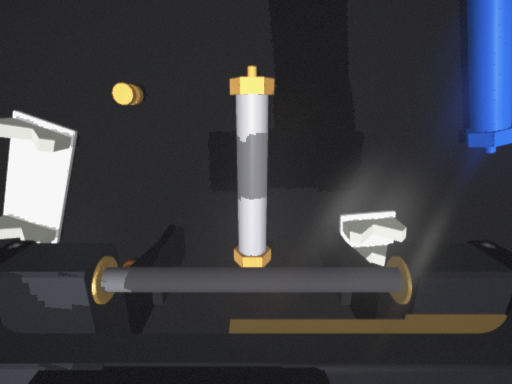

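The wrist view shows the long tube running vertically at about u = 252. The stub tip is at (252,67) and the tube/nut joints are at about (252,94) and (253,248). The lower stub is hidden by the gripper.

```bash
python3 -c "
from h import *
import pickle
i=pickle.load(open('w1.pkl','rb'))
# axis edges: midpoints of tube silhouettes near each end
A=px2w(i,252,67,.021);B=px2w(i,252,94,.039);C=px2w(i,253,249,.039)
print(A,B,C,np.linalg.norm(B-C))
d=A-C;print(np.degrees(np.arctan2(d[1],d[0])))
u=(C-A)[:2];u/=np.linalg.norm(u);print('mid from stub',A[:2]+u*.123,'mid joints',(B+C)/2)
delta(.5157,.1504,.021-.019,98)
"
```

```text
[0.39590984 0.13307526 0.021     ] [0.42345284 0.13691199 0.039     ] [0.60212599 0.16322767 0.039     ] 0.1806006986860304
-171.6813031866361
mid from stub [0.51761571 0.15087079] mid joints [0.51278942 0.15006983 0.039     ]
t 1.4 p [0.5147 0.1494 0.1814] tilt [-1.     0.001 -0.001] zang 97.96 shift mm [179.4  -1.4   1.1] wx -0.0 F [ 1.3 -1.7 -0.3] g 1.0020874292148823
```

servo_tool --commands '[[[-0.3,0,0,45,-1,1,87],[-0.3,0,0,95,-1,1,87],[-0.3,0,0,140,-1,1,87],[-0.3,0,0,165,-1,1,87],[-0.3,0,0,175,-1,1,87]]]'

```text
time: 2.02
position: [0.5131, 0.1552, 0.0058]
tool_rot: [-1.318, 1.136, 1.322]
ft_force: [0.1, -0.2, 1.1]
grip_width: 0.997
```

servo_tool --commands '[[[0,0,0,0,0,0,60],[0,0,0,0,0,0,30],[0,0,0,0,0,0,20],[0,0,0,0,0,0,20],[0,0,0,0,0,0,20]]]' --newtons 40

```text
time: 2.65
position: [0.5152, 0.1535, 0.0079]
tool_rot: [-1.317, 1.135, 1.317]
ft_force: [0.3, -0.5, -0.5]
grip_width: 0.514
```

servo_tool --commands '[[[0,0,0,0,0,0,20],[0,0,0,0,0,0,20],[0,0,0,0,0,0,20]]]'

```text
time: 3.02
position: [0.5154, 0.1522, 0.0078]
tool_rot: [-1.318, 1.137, 1.316]
ft_force: [0.4, -5.5, 4.0]
grip_width: 0.402
```

```bash
python3 -c "
from h import *
delta(.56,-.1175,.15,79.5)"
```

```text
t 3.025 p [0.5154 0.1522 0.0078] tilt [-1.    -0.    -0.001] zang 98.43 shift mm [-141.9   -4.6 -273.5] wx 18.9 F [ 0.4 -5.5  4. ] g 0.40242090409597175
```

servo_tool --commands '[[[0,0,0,-10,0,0,20],[0,0,0,-35,0,0,20],[0,0,0,-70,0,0,20],[0,0,0,-105,0,0,20],[0,0,0,-130,0,-10,20]]]' --newtons 50

```text
time: 3.65
position: [0.5158, 0.146, 0.1388]
tool_rot: [-1.318, 1.132, 1.321]
ft_force: [0.1, -0.4, -4.9]
grip_width: 0.397
```

servo_tool --commands '[[[2,0,0,-5,0,-30,20],[6,0,0,-10,-2,-75,20],[10,0,0,-12,-2,-120,20],[14,0,0,-12,-3,-160,20],[16,0,0,-12,-3,-195,20]]]'

```text
time: 4.28
position: [0.5469, -0.0517, 0.1481]
tool_rot: [-1.108, 1.272, 1.11]
ft_force: [-0.2, -0.2, -5.2]
grip_width: 0.401
```

```bash
python3 -c "
from h import *
delta(.56,-.1175,.15,79.5)"
```

```text
t 4.275 p [ 0.5469 -0.0517  0.1481] tilt [-1.     0.002 -0.   ] zang 82.23 shift mm [ -1.9 -21.9 -63.4] wx 2.7 F [-0.2 -0.2 -5.2] g 0.40067174767712077
```

servo_tool --commands '[[[1,0,0,0,-10,-30,20],[2,0,0,0,-18,-52,20],[2.7,0,0,0,-22,-63,20],[2.7,0,0,0,-22,-63,20],[2.7,0,0,0,-22,-63,20]]]'

```text
time: 4.9
position: [0.5617, -0.1124, 0.1493]
tool_rot: [-1.077, 1.287, 1.079]
ft_force: [-0.2, 0.8, -4.6]
grip_width: 0.404
```

```bash
python3 -c "
from h import *
import pickle
delta(.56,-.1175,.15,79.5)
i=snap('wrist','w2.png');pickle.dump(i,open('w2.pkl','wb'))
j=snap('top','t2.png');k=snap('scene','s2.png')
a=cv2.imread('pics/t2.png')[80:200,230:350];b=cv2.imread('pics/s2.png')[130:270,110:280]
w=cv2.imread('pics/w2.png')
a=cv2.resize(a,(300,300),interpolation=cv2.INTER_CUBIC)
cv2.imwrite('pics/w2v.png',cv2.resize(w,(800,600),interpolation=cv2.INTER_CUBIC))
"
```

```text
t 4.9 p [ 0.5617 -0.1124  0.1493] tilt [-1.     0.001  0.001] zang 79.9 shift mm [-0.7  0.8 -5.3] wx 0.4 F [-0.2  0.8 -4.6] g 0.40408395689992815
```

View pics/w2v.png

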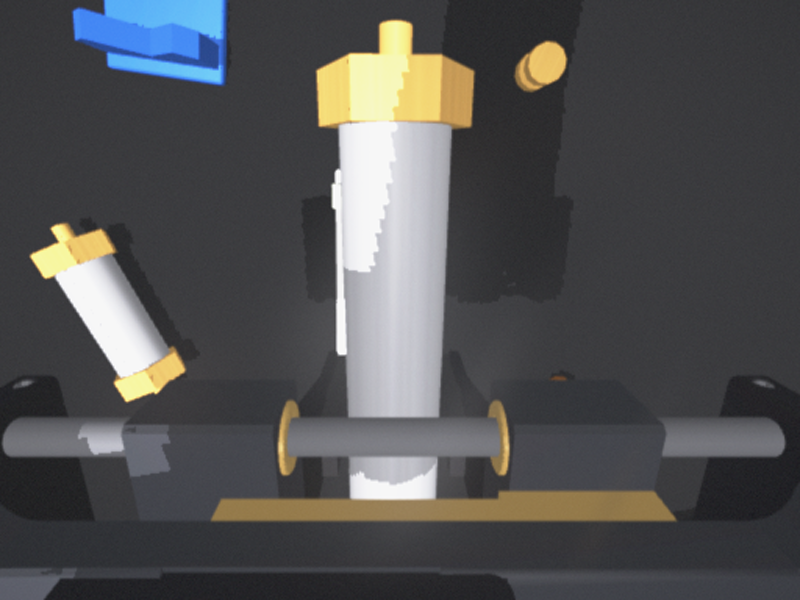

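The wrist view shows the cartridge held level with its axis at about u = 253 in original pixels. The stub tip is at (253.4,14) and the tube/nut joint at (253,79). A sliver of the white cradle shows on the left, which fits the remaining 5 mm of lag. The short cartridge is undisturbed.

```bash
python3 -c "
from h import *
import pickle
i=pickle.load(open('w2.pkl','rb'))
s=ctrl.get_state();tc=np.array([.5617,-.1124,.1493]);print(s['position'])
for z in (.1605,.1645):
  A=px2w(i,253.4,13.7,z);J=px2w(i,252.8,79,z+.018);m=np.degrees(np.arctan2(*(J-A)[1::-1]))
  u=np.array([np.cos(np.radians(-10.1)),np.sin(np.radians(-10.1))])
  print(A,J,np.linalg.norm((A-J)[:2]),m,'mid off TCP',(A[:2]+.123*u-tc[:2])*1000,(J[:2]+.095*u-tc[:2])*1000)
for l in ((334,195),(341,355)):
  print('cradle left edge',px2w(i,l[0]*.64,l[1]*.64,.008))
delta(.56,-.1175,.15,79.5)
"
```

```text
[ 0.56185632 -0.11282609  0.14956911]
[ 0.44059393 -0.0899193   0.1605    ] [ 0.47031954 -0.09556219  0.1785    ] 0.030256472683533434 -10.748705252338285 mid off TCP [-0.01218162  0.91059115] [2.14734048 0.17797181]
[ 0.4416514  -0.09013787  0.1645    ] [ 0.47062899 -0.09564116  0.1825    ] 0.029495540956418598 -10.75329147961164 mid off TCP [1.04529433 0.69202338] [2.45679513 0.09899967]
cradle left edge [ 0.4944975  -0.14103953  0.008     ]
cradle left edge [ 0.61201886 -0.16148885  0.008     ]
t 5.05 p [ 0.5619 -0.1128  0.1496] tilt [-1.     0.     0.001] zang 79.9 shift mm [-0.4  1.  -4.9] wx 0.4 F [-0.1  0.3 -4.3] g 0.40266494925583585
```

servo_tool --commands '[[[0.2,0,0,15,1,0,20],[0.2,0,0,50,1,0,20],[0.2,0,0,80,1,0,20],[0.2,0,0,85,1,0,20],[0.2,0,0,85,1,0,20]]]'

```text
time: 5.68
position: [0.5609, -0.114, 0.0646]
tool_rot: [-1.074, 1.29, 1.074]
ft_force: [0.4, -0.2, -4.2]
grip_width: 0.399
```

servo_tool --commands '[[[0,0,0,0,0,0,20],[0,0,0,0,0,0,20],[0,0,0,0,0,0,20]]]'

```text
time: 6.05
position: [0.5613, -0.1141, 0.0653]
tool_rot: [-1.075, 1.289, 1.073]
ft_force: [-0.6, 0.4, -5.7]
grip_width: 0.404
```

```bash
python3 -c "
from h import *
import pickle
delta(.559,-.1168,.0363,79.8)
i=snap('wrist','w3.png');j=snap('top','t3.png');k=snap('scene','s3.png');pickle.dump((i,j,k),open('c3.pkl','wb'))
a=cv2.resize(cv2.imread('pics/t3.png')[85:195,240:340],(400,440),interpolation=cv2.INTER_CUBIC)
b=cv2.resize(cv2.imread('pics/s3.png')[140:250,140:240],(400,440),interpolation=cv2.INTER_CUBIC)
cv2.imwrite('pics/c3.png',np.hstack([a,b]))
cv2.imwrite('pics/w3v.png',cv2.resize(cv2.imread('pics/w3.png'),(800,600),interpolation=cv2.INTER_CUBIC))
delta(.559,-.1168,.0363,79.8)
"
```

```text
t 6.05 p [ 0.5613 -0.1141  0.0653] tilt [-1.    -0.001  0.   ] zang 79.59 shift mm [29.   1.8 -3.1] wx -0.2 F [-0.6  0.4 -5.7] g 0.4038269466012061
t 6.2 p [ 0.561  -0.114   0.0648] tilt [-1. -0.  0.] zang 79.59 shift mm [28.5  1.4 -3.1] wx -0.2 F [-0.1  0.3 -4.7] g 0.39975006726154544
```

View pics/c3.png

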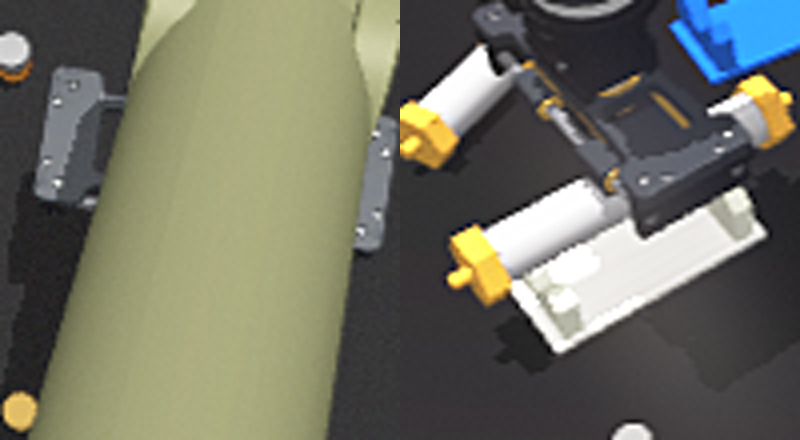

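View pics/w3v.png

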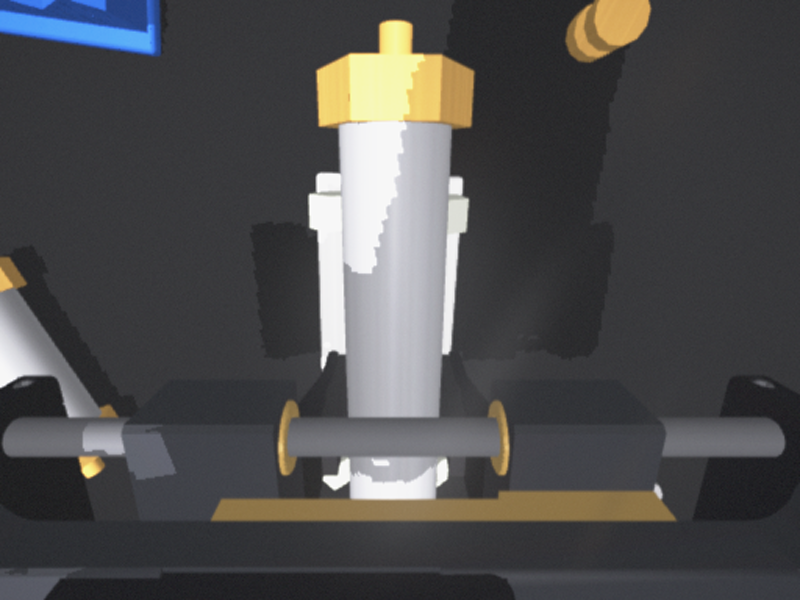

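The views show the tube over the cradle notches with a nut outside each end. In the wrist view the near V-block spans u = 309–468 (centre 388.5) while the tube is centred at about 394.5, so it is about 3 mm off across, as computed. Now I check the position along the cradle.

```bash
python3 -c "
from h import *
import pickle
i,j,k=pickle.load(open('c3.pkl','rb'))
L=px2w(i,309*.64,198*.64,.048);Rr=px2w(i,468*.64,199*.64,.048);print('block outer tips?',L,Rr,np.linalg.norm(L-Rr))
E1=px2w(i,317*.64,174*.64,.008);E2=px2w(i,461*.64,178*.64,.008);print('plate end',E1,E2,np.linalg.norm(E1-E2))
u=np.array([np.cos(np.radians(-10.2)),np.sin(np.radians(-10.2))])
print('centres',((L+Rr)/2)[:2]+.072*u,((E1+E2)/2)[:2]+.08*u)
A=px2w(i,396*.64,21*.64,.078);print('trap mid',A[:2]+.123*u)
"
```

```text
block outer tips? [ 0.48765631 -0.13495906  0.048     ] [ 0.49966051 -0.07176668  0.048     ] 0.06432245484487625
plate end [ 0.47898818 -0.13637745  0.008     ] [ 0.49349239 -0.06774231  0.008     ] 0.07015093887552733
centres [ 0.56452049 -0.11611297] [ 0.56497593 -0.11622666]
trap mid [ 0.56163583 -0.11267843]
```

servo_tool --commands '[[[0,0,0,0,-1,-3,20],[0,0,0,6,-1,-3,20],[0,0,0,12,-1,-3,20],[0,0,0,18,-1,-3,20],[0,0,0,23,-1,-3,20]]]'

```text
time: 6.82
position: [0.561, -0.117, 0.0409]
tool_rot: [-1.074, 1.29, 1.075]
ft_force: [0.0, -0.0, -5.4]
grip_width: 0.401
```

servo_tool --commands '[[[0,0,0,2,0,0,20],[0,0,0,4,0,0,20],[0,0,0,5,0,0,20],[0,0,0,5,0,0,20]]]'

```text
time: 7.32
position: [0.5615, -0.1174, 0.0373]
tool_rot: [-1.074, 1.289, 1.073]
ft_force: [-2.4, 0.0, 2.1]
grip_width: 0.398
```

```bash
python3 -c "
from h import *
delta(.561,-.1168,.0363,79.8)"
```

```text
t 7.325 p [ 0.5615 -0.1174  0.0373] tilt [-1.    -0.001  0.   ] zang 79.55 shift mm [1.  0.6 0.5] wx -0.3 F [-2.4  0.   2.1] g 0.39822618780788105
```

servo_tool --commands '[[[0,0,0,1,0,0,20],[0,0,0,1.5,0,0,20],[0,0,0,1.5,0,0,20],[0,0,0,1.5,0,0,20]]]'

```text
time: 7.82
position: [0.5617, -0.1175, 0.037]
tool_rot: [-1.073, 1.289, 1.073]
ft_force: [-5.0, 0.8, 10.8]
grip_width: 0.402
```

```bash
python3 -c "
from h import *
snap('scene','s4.png')
cv2.imwrite('pics/s4v.png',cv2.resize(cv2.imread('pics/s4.png')[130:260,120:280],(738,600),interpolation=cv2.INTER_CUBIC))
delta(.561,-.1168,.0363,79.8)"
```

```text
t 7.875 p [ 0.5617 -0.1175  0.037 ] tilt [-1.    -0.001  0.001] zang 79.52 shift mm [0.7 0.9 0.6] wx -0.3 F [-4.9  0.4 10.3] g 0.4009192759685844
```

View pics/s4v.png

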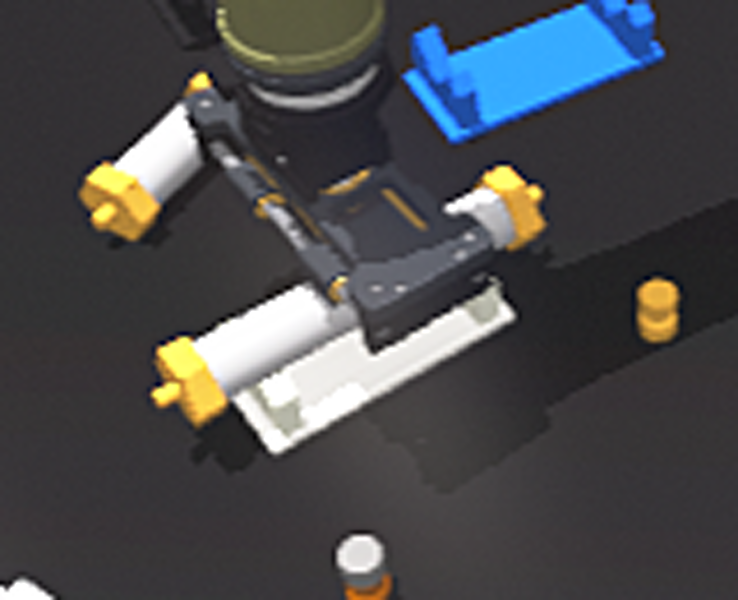

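The scene crop shows the tube down in the notches at about (290,340), with a nut outside each end at about (190,380) and (515,205). The height has stopped at 0.037 m while the force rises, so it is seated. I relax the push, open the fingers and retreat.

servo_tool --commands '[[[0,0,0,-1.5,0,0,20],[0,0,0,-1.5,0,0,40],[0,0,0,-1.5,0,0,60],[0,0,0,-1.5,0,0,80],[0,0,0,-1.5,0,0,80]]]'

```text
time: 8.5
position: [0.5614, -0.117, 0.0365]
tool_rot: [-1.075, 1.289, 1.074]
ft_force: [0.5, -0.1, 0.4]
grip_width: 0.717
```

servo_tool --commands '[[[0,0,0,0,0,0,80],[0,0,0,0,0,0,80],[0,0,0,0,0,0,80]]]'

```text
time: 8.88
position: [0.5613, -0.1172, 0.0366]
tool_rot: [-1.074, 1.29, 1.074]
ft_force: [-0.4, -0.7, 0.4]
grip_width: 0.908
```

Next I lift straight up, then move aside so the cameras can see.

servo_tool --commands '[[[0,0,0,-20,0,0,80],[0,0,0,-55,0,0,80],[0,0,0,-100,0,0,80],[0,0,0,-145,0,0,80],[0,0,0,-160,0,40,80]]]'

```text
time: 9.5
position: [0.5697, -0.082, 0.2004]
tool_rot: [-1.073, 1.289, 1.064]
ft_force: [1.0, 0.9, 0.3]
grip_width: 0.919
```

servo_tool --commands '[[[0,0,0,0,0,50,80],[0,0,0,0,0,100,80],[0,0,0,0,0,150,80],[0,0,0,0,0,200,80],[0,0,0,0,0,220,80]]]'

```text
time: 10.12
position: [0.6078, 0.1429, 0.1962]
tool_rot: [-1.077, 1.287, 1.079]
ft_force: [-0.5, 0.1, 0.7]
grip_width: 0.922
```

servo_tool --commands '[[[0,0,0,0,0,0,80],[0,0,0,0,0,0,80],[0,0,0,0,0,0,80]]]'

```text
time: 10.5
position: [0.6084, 0.1359, 0.1968]
tool_rot: [-1.072, 1.291, 1.071]
ft_force: [0.4, -0.0, 0.4]
grip_width: 0.92
```

```bash
python3 -c "
from h import *
snap('top','t5.png');snap('scene','s5.png')
a=cv2.resize(cv2.imread('pics/t5.png')[80:200,235:395],(480,360),interpolation=cv2.INTER_CUBIC)
b=cv2.resize(cv2.imread('pics/s5.png')[145:265,140:247],(320,360),interpolation=cv2.INTER_CUBIC)
cv2.imwrite('pics/c5.png',np.hstack([a,b]))
delta(.56,-.117)"
```

```text
t 10.6 p [0.6084 0.1368 0.1968] tilt [-1. -0. -0.] zang 79.45 shift mm [   0.     1.1 -258.4] wx None F [ 0.4 -0.1  0.4] g 0.9225290718396085
```

View pics/c5.png

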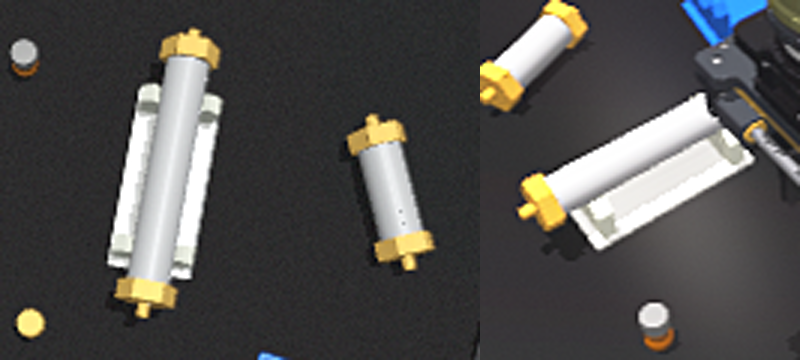

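The picture shows the tube lying in both notches with a nut past each end. Its stub tips are at (195,29) and (143,317) in the crop, and the short cartridge is unmoved. I run one numeric check before handing in.

```bash
python3 -c "
from h import *
import pickle
a,b=pickle.load(open('cams.pkl','rb'))
c=lambda x,y,z:px2w(a,235+x/3-.3,80+y/3-.3,z)
A=c(195,29,.0495);B=c(143,317,.0495);d=A-B;m=(A+B)/2-np.array([.5625,-.1165,0])
t=np.radians(-10.2);print(np.linalg.norm(d),np.degrees(np.arctan2(d[1],d[0])),'along',m[0]*np.cos(t)+m[1]*np.sin(t),'across',-m[0]*np.sin(t)+m[1]*np.cos(t))
p=cv2.imread('pics/top.png')[110:175,345:385].astype(int);q=cv2.imread('pics/t5.png')[110:175,345:385].astype(int);print('short diff',abs(p-q).mean())
from bench import close_job;print(close_job())"
```

```text
0.2482008509659411 -11.642939974069158 along -3.878453857071736e-06 across -0.0029190102688535806
short diff 10.798717948717949
the job is handed in; nothing more can be done
None
```

```bash
python3 -c "
import cv2,numpy as np
for f in('top','t5'):
  p=cv2.imread(f'pics/{f}.png')[105:180,345:385].astype(int); m=(p[:,:,2]-p[:,:,0])>60; v,u=np.nonzero(m); print(f,m.sum(),u.mean(),v.mean())"
```

```text
top 286 19.867132867132867 39.04195804195804
t5 298 19.630872483221477 38.939597315436245
```

The long cartridge is resting in the long white cradle, released, and the job is handed in; no verdict was reported. I gripped it mid-tube, carried it over, and lowered it until it pressed on the notches. I then eased off the push, opened the fingers and moved the arm clear. The last clock reading was 10.6 s of the 43 s allowed.

**Seated before release:** the descent stopped with the tool at 0.037 m while the upward force rose to about 10 N, with the fingers still gripping.

**Final position (top view):**

| Check | Measured | Limit |
|---|---|---|
| Along the cradle | about 0 mm off centre | 20 mm |
| Across the cradle | about 3 mm off centre | 10 mm |
| Angle to the notches | about 1.5° | 10° |

- **Notches and nuts:** the tube sits in both notches with a nut past each end.
- **Accuracy:** I measured the cartridge as 248 mm long against 246 mm given. My estimates of the cradle's centre also differed by about 2–5 mm between views.

**Short cartridge:** a raw pixel comparison of its area differed by 10.8 grey levels, which disagreed with it looking unmoved. After hand-in I compared its brass nuts in the saved pictures. They had shifted by less than 0.3 px (under 1 mm), so I put the difference down to shadow.

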